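Switch the sample sorter and feed two tubes

TASK

The sample sorter on the desk is set for the wrong tray. Press down the raised end of its seesaw gate so that the gate rocks over its pivot and stays down on the other side, then push the two tubes waiting on the landing into the drop slot so that both end up lying in the tray the gate now feeds. Only touch, press and push: lift nothing, leave the other things on the desk alone, and finish with the robot clear of everything.

Things in the scene. Friction and masses are not known exactly. Their poses are not given: they have to be found in the camera images.
- sorter: Bench-top sample sorter, fixed, about 410 mm wide along its y (left = +y), 212 high; origin on the desk below the gate's pivot; x points away from the robot at yaw 0, z up. Local figures are mm in this frame. Two clear sheets, 4 thick, stand at x = -46 and 46, tops at z = 190; landing, slot and gate plate lie between them. Each end has a chute and a tray.
- gate (a joint): Tilt of the seesaw gate, rad, about a level shaft along the sorter's x at local y 0, z 105. +0.40: left (+y) end down on its stop, tubes dropped on its steel plate roll to the left tray; -0.40: right end down, right tray. Top-heavy: it rests only at a stop (starts at either) and falls on by itself once past level. Less than 1 N on the raised pad moves it.
- pad_left (a point): Middle of the top of the left press pad, black rubber, 40 (x) by 38 (y) by 8 mm, on the left end of the gate's metal rocker bar, which runs outside the sorter on its near side (local x -105, y 75 when level). Pad top 149 mm above the desk when raised, 91 when down.
- pad_right (a point): The same point of the right press pad, local y -75 when level.
- landing (a point): Middle of the top face of the level landing, lined with a dark rubber mat, that carries the two tubes: local z 176, y 17.5 to 132, x -44 to 44. Its inner edge is at y 17.5, then comes the drop slot; its outer end is closed by a metal wall at y 132 to 136, top at z 190.
- slot (a point): Middle of the mouth of the drop slot (local y 0, z 176), open from y -17.5 to 17.5; a metal backstop stands on its far side at y -17.5, up to z 212. A tube pushed off the landing drops through it onto the gate plate, rolls to the low side and runs down that side's chute into that side's tray.
- tube_a_center (a point): Centre of a white-capped sample tube: rigid cylinder 26 mm in diameter, 80 long, about 30 g, lying on the landing with its axis (its own x) along the sorter's x, so that it rolls along the sorter's y and stays where it is left. It is the one next to the slot, centre at local y 38 to 42 at the start.
- tube_b_center (a point): Centre of the second, identical tube, on the landing on the other side of the first from the slot; centre at local y 69 to 76 at the start. At least 42 mm of landing is free between it and the end wall. Pushed low, near or below mid-height, the tubes roll or slide easily; pressed from above they jam.
- tray_left (a point): Centre of the inner floor of the left tray (local y 153, z 4): white, open, inside 100 (x) by 96 (y) mm, rim 50 mm above the desk.
- tray_right (a point): Centre of the inner floor of the right tray (local y -153, z 4), same size.
- tube_a: The tube of point tube_a_center; origin at its centre.
- tube_b: The tube of point tube_b_center; origin at its centre.
- gel_bottle: White pump bottle, bystander, 64 mm in diameter, 175 mm tall, origin under its middle.
- mug: White mug, bystander, 80 mm in diameter, 92 mm tall, origin under its middle.
- stapler: Stapler, bystander, 34 by 130 mm, 45 mm tall, origin under its middle.
- rack: Grey rack of small tubes, bystander, 45 by 190 mm, 92 mm tall, origin under its middle.
Mind the look-alikes: they are no part of the job. What is shaped like the tube_a but orange is not meant. Leave any brown look-alike of the tube_b alone.

How it is judged:
On the way, in this order (a step that is already met when the one before it is completed fails the run):
1. the gate has been rocked over to its other stop (distance of pad_left from where it was at the start of the episode above 0.045 m and (value of joint gate above 0.36 rad or value of joint gate below -0.36 rad)), for 0.2 s.
2. both tubes lie in the tray that the gate now feeds (((value of joint gate above 0.36 rad and x of tube_a_center in the frame of tray_left between -0.055 and 0.055 m and y of tube_a_center in the frame of tray_left between -0.055 and 0.055 m and z of each of tube_a_center, tube_b_center in the frame of tray_left below 0.04 m and x of tube_b_center in the frame of tray_left between -0.055 and 0.055 m and y of tube_b_center in the frame of tray_left between -0.055 and 0.055 m) or (value of joint gate below -0.36 rad and x of tube_a_center in the frame of tray_right between -0.055 and 0.055 m and y of tube_a_center in the frame of tray_right between -0.055 and 0.055 m and z of each of tube_a_center, tube_b_center in the frame of tray_right below 0.04 m and x of tube_b_center in the frame of tray_right between -0.055 and 0.055 m and y of tube_b_center in the frame of tray_right between -0.055 and 0.055 m)) and linear speed of each of tube_a, tube_b below 0.03 m/s), for 0.2 s.
At the end, for the whole second after the job is handed in: The gate rests against the stop opposite to the one it started at (within 0.04 rad), both tubes lie inside the tray on the gate's low side (centres inside the tray's walls and less than 40 mm above its floor), at rest (all of step 1 and all of step 2); the robot touches nothing.
It fails at once if a tube is lifted: its centre rises more than 20 mm above where it lies on the landing (height (world z) of any of tube_a_center, tube_b_center above 0.209 m).
It fails at once if the gel bottle is shifted by more than 20 mm or tipped (distance of gel_bottle from where it was at the start of the episode above 0.02 m or angle between gel_bottle's own z axis and vertical above 0.3 rad).
It fails at once if the mug is shifted by more than 20 mm or tipped (distance of mug from where it was at the start of the episode above 0.02 m or angle between mug's own z axis and vertical above 0.3 rad).
It fails at once if the stapler is shifted by more than 20 mm or tipped (distance of stapler from where it was at the start of the episode above 0.02 m or angle between stapler's own z axis and vertical above 0.3 rad).
It fails at once if the tube rack is shifted by more than 20 mm or tipped (distance of rack from where it was at the start of the episode above 0.02 m or angle between rack's own z axis and vertical above 0.3 rad).
It also fails if it takes over 42 s, if anything falls off the work surface, if the arm or the gripper's body presses on something with over 40 N, if the wrist force passes 120 N, or if a joint passes its speed limit or range.

ROBOT

A 7-joint arm with a two-finger parallel gripper is mounted at the origin on the work surface. World frame = base frame: x ahead of the robot, y to its left, z up, the work surface at z = 0. Lengths are in m, angles in rad, forces in N, time in s.
With the tool pointing down it reaches from about 0.35 to 0.9 m from the base axis. Payload 8.1 kg.
Tool frame: the origin (TCP) lies midway between the tips of the shut fingers; the grasp point (between the pads) lies 19 mm behind it (arm.pinch_z is the distance from the TCP to the grasp point, in m); z points along the fingers, y is the direction in which the jaws open and shut (so a half turn about z gives the same grasp; the last joint's range is limited). The gripper opens to 92 mm and grips with 3 to 60 N. Pads are 19 mm wide; open, the fingers measure 130 mm over their backs; the gripper's body (75 mm by 190 mm) begins 47 mm behind the grasp point.
Start: joints at [-1.414, 0.434, 0.025, 1.573, -0.012, 1.134, -0.075], TCP at [0.161, 0.604, 0.227] pointing down, gripper open.
Joint ranges: [-2.62, 2.62], [-0.44, 2.09], [-1.27, 1.32], [0.08, 2.57], [-1.32, 4.46], [0.12, 2], [-2.74, 2.74]. Speed limits (rad/s): [2.22, 2.22, 3.01, 3.01, 3.14, 3.14, 3.14].

INTERFACE

Orientations are given as a rotation vector (axis times angle).
In Python, from cell import arm, eyes gives the robot as it stands.
- The arm moves only by the tool apply_moves, never from a script. Its argument "targets" is one flat list of numbers, 5 for each row, row after row: the closure, from 0 (fully open) to 1 (shut), then the shift along the tool's x, y, z each as a share of 40 cm, from -1 to 1, then the turn about the tool's z as a share of pi/2 rad, from -1 to 1. A call has 1 to 20 rows; each row shifts and turns the commanded pose from where the row before left it, along the tool's axes as they then stand; what a row does not reach is not made up. A row lasts 1/8 s, in which the tool goes at most 62.5 mm and 10.7 degrees, less where a joint would pass 70% of its speed; a pose out of reach is approached as far as the arm can. A call with a number of a shift or a turn outside -1 to 1 is refused whole. A call with a gripper value outside its range is refused whole. The fingers move at their own pace and stop on an object; "grip_force" is the grip in N (left out, the last holds). Time passes only in rows, so rows that do not move let the fingers close. It gives the time, the measured TCP pose, the force and the opening at its end, in the units of the state.
- arm.observe(): the state, without advancing time (a new reading comes with each control period).
- eyes.get_image(name): name is "scene" or "top" or "wrist"; returns the picture (384x512x3 uint8, red, green, blue); there is no depth.
- eyes.camera_params(name): a dict with "camera_matrix" (3x3 intrinsics, pixels), "xyz" and "attitude" of the camera in the world; the wrist camera has in their place "hand_eye" (4x4, takes a point from camera to tool coordinates, whose origin is the TCP and whose axes are the flange's). Camera axes: x right, y down, z forward; pixel columns grow to the right and rows downward; lengths in m; the calibration is good to about 2 mm. A picture is of the moment at which its call begins: read the wrist's pose just before it. camera_params takes no time and is no camera call.
- arm.sign_off(): hands the job in, once; it reports no verdict.
The state is a dict: "clock": time; "joints": joint angles; "dq": joint speeds; "joint_efforts": joint torques, N m; "position": TCP position; "ee_rot": TCP orientation; "force": force on the tool from outside, world axes, zero at the start; "ft_torque": the same for the moment, N m; "width": opening from 0.0 (shut) to 1.0 (fully open).
Only numpy, scipy, OpenCV 4.12 (cv2) and the standard library are available. Lean on these libraries where they do the work, as an engineer would, in place of code of your own. Each camera call takes 0.05 s, during which the arm holds its last target.

## Working session

There is one attempt and no reset: what is moved stays moved. The work goes in short steps, Python scripts to look and compute and a tool call to move; the robot and the scene stay as the last step left them, time stands still between calls to the robot, and variables do not carry over. Pictures are saved under pics/ and viewed, and the job is handed in when it is done.

Besides the shell and the picture viewer there is one more tool, called after "Request:" as name(argument=value, ...), one argument or row to a line, values as JSON. apply_moves: Moves the arm, as the interface text tells. Its arguments: {"type":"object","properties":{"targets":{"type":"array"},"grip_force":{"type":"number"}},"required":["targets"]}

```bash
ls; mkdir -p pics
python3 - <<'E'
from cell import arm, eyes
import cv2
for n in ("scene","top","wrist"):
    p=eyes.camera_params(n); print(n,p)
    cv2.imwrite(f"pics/{n}0.png",eyes.get_image(n)[:,:,::-1])
print(arm.observe())
E
```

```text
pics
scene {'camera_matrix': array([[386.75390704,   0.        , 259.92088145],
       [  0.        , 386.75390704, 191.43347582],
       [  0.        ,   0.        ,   1.        ]]), 'xyz': array([ 1.37282783, -0.04754795,  1.03107017]), 'attitude': array([-1.83051671, -1.74098656,  0.65261203])}
top {'camera_matrix': array([[396.39775315,   0.        , 255.03976639],
       [  0.        , 396.39775315, 189.88451301],
       [  0.        ,   0.        ,   1.        ]]), 'xyz': array([ 0.38207244, -0.01561431,  1.12693002]), 'attitude': array([-2.14016439,  2.13009226, -0.16020292])}
wrist {'camera_matrix': array([[300.6436416 ,   0.        , 253.51507739],
       [  0.        , 300.6436416 , 187.83566834],
       [  0.        ,   0.        ,   1.        ]]), 'hand_eye': array([[ 1.49324999e-04, -9.53650351e-01, -3.00916909e-01,
         8.18434326e-02],
       [ 9.99999893e-01,  2.73936528e-04, -3.71912245e-04,
        -5.79475450e-06],
       [ 4.37106376e-04, -3.00916821e-01,  9.53650290e-01,
        -1.58692492e-01],
       [ 0.00000000e+00,  0.00000000e+00,  0.00000000e+00,
         1.00000000e+00]])}
{'clock': 0.15, 'joints': array([-1.41361304,  0.43505652,  0.02501147,  1.57387583, -0.01160652,
        1.13402719, -0.07511182]), 'dq': array([ 0.00104408, -0.00176886, -0.00058382, -0.00358498, -0.00022588,
        0.00096555, -0.00072554]), 'joint_efforts': array([ 1.12429403e-03, -6.68263292e+01,  9.85432640e-01, -3.14693463e+01,
       -6.05892367e-02,  3.93708330e-02,  1.24435069e-04]), 'position': array([0.16050832, 0.6036313 , 0.22613442]), 'ee_rot': array([-4.07097414e-01, -3.11506620e+00,  1.91808552e-03]), 'force': array([ 0.80642764, -0.24465821,  0.17293029]), 'ft_torque': array([ 0.01906431, -0.00471665, -0.01905913]), 'width': 1.004559953162417}
```

View pics/scene0.png

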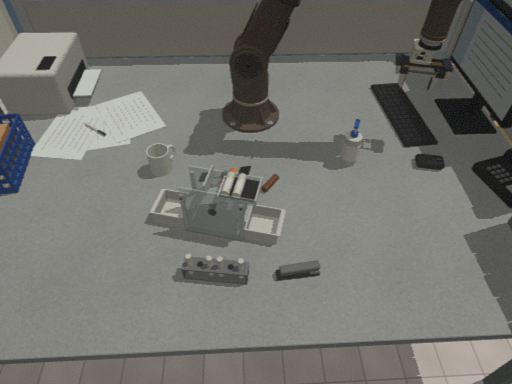

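View pics/top0.png

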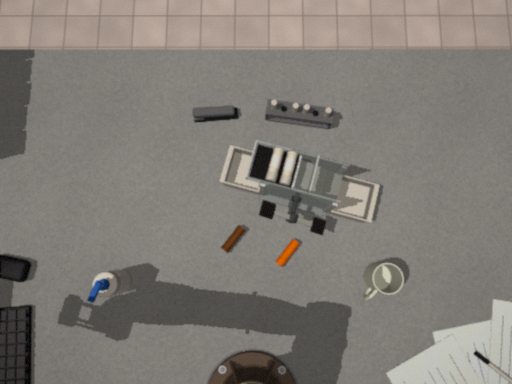

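```bash
cat > h.py <<'E'
import numpy as np,cv2
from scipy.spatial.transform import Rotation as R
from cell import arm,eyes
def ray(n,u,v):
    p=eyes.camera_params(n);K=p["camera_matrix"]
    d=R.from_rotvec(p["attitude"]).as_matrix()@np.linalg.solve(K,[u,v,1]);return p["xyz"],d
def onz(n,u,v,z):
    c,d=ray(n,u,v);return c+d*(z-c[2])/d[2]
def proj(n,P):
    p=eyes.camera_params(n);q=R.from_rotvec(p["attitude"]).as_matrix().T@(np.array(P)-p["xyz"]);q=p["camera_matrix"]@q;return q[:2]/q[2]
E
python3 - <<'E'
from h import *
a=cv2.imread("pics/top0.png")[130:250,210:390];cv2.imwrite("pics/t0c.png",cv2.resize(a,None,fx=4.4,fy=4.4,interpolation=cv2.INTER_CUBIC))
a=cv2.imread("pics/scene0.png")[150:290,140:300];cv2.imwrite("pics/s0c.png",cv2.resize(a,None,fx=4.2,fy=4.2,interpolation=cv2.INTER_CUBIC))
E
```

```text
(no output)
```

View pics/t0c.png

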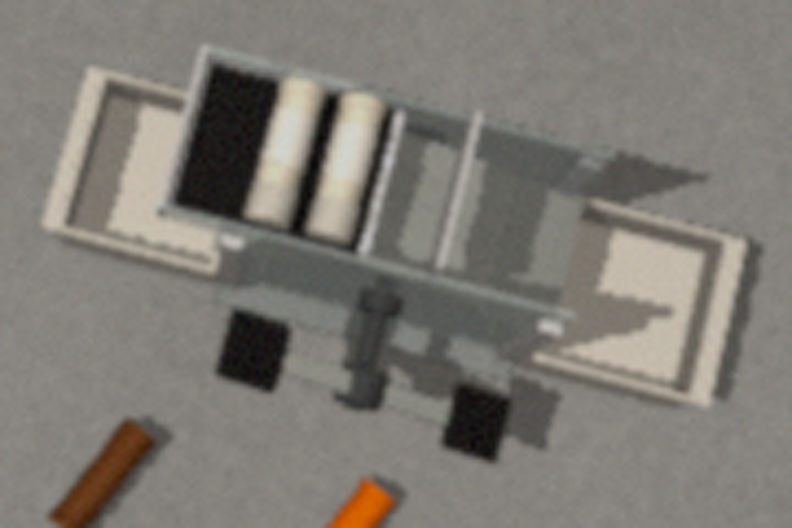

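View pics/s0c.png

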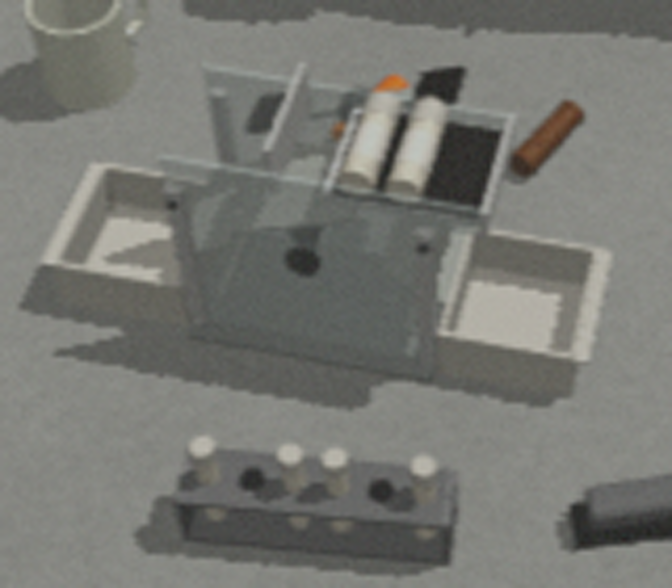

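Run:
```python
from h import *
def t(u,v,z): return onz("top",210+(u+.5)/4.4-.5,130+(v+.5)/4.4-.5,z)[:2]
LF,LN,RF,RN=[t(*p,.05) for p in((95,68),(45,230),(747,238),(708,404))]
print(LF,LN,RF,RN)
for a,b in((LF,LN),(RF,RN),(LF,RF),(LN,RN)):
    d=a-b;print(np.linalg.norm(d),d)
ey=((LF-RF)+(LN-RN));yaw=-np.arctan2(ey[0],ey[1]);O=(LF+LN+RF+RN)/4
print("yaw",np.degrees(yaw),"O",O)
M=np.array([[np.cos(yaw),-np.sin(yaw)],[np.sin(yaw),np.cos(yaw)]])
loc=lambda p:(M.T@(p-O)*1000).round(1)
for n,(u,v),zs in(("padL",(253,349),(.149,.091)),("padR",(476,420),(.149,.091)),("ta",(345,168),(.189,)),("tb",(285,152),(.189,)),("land outer corner F",(207,48),(.19,)),("N",(163,210),(.19,)),("backstop F",(476,115),(.212,)),("backstop N",(438,268),(.212,)),("edge F",(400,112),(.176,)),("edgeN",(366,252),(.176,))):
    for z in zs: print(n,z,t(u,v,z),loc(t(u,v,z)))
np.savez("fr.npz",O=O,yaw=yaw)
```

```text
[0.68082527 0.06148611] [0.57585582 0.09133479] [ 0.5724889 -0.3480124] [ 0.4685683  -0.31948707]
0.10913078624801563 [ 0.10496945 -0.02984868]
0.10776449253748195 [ 0.1039206  -0.02852533]
0.4235868201178685 [0.10833636 0.40949851]
0.4246000596198533 [0.10728752 0.41082186]
yaw -14.727237638085732 O [ 0.57443457 -0.12866964]
padL 0.149 [ 0.49039866 -0.03707923] [-104.6   67.2]
padL 0.091 [ 0.49682337 -0.03835229] [-98.   67.6]
padR 0.149 [ 0.45105809 -0.16176656] [-110.9  -63.4]
padR 0.091 [ 0.45514956 -0.17043469] [-104.7  -70.7]
ta 0.189 [ 0.58607065 -0.0866504 ] [ 0.6 43.6]
tb 0.189 [ 0.59494425 -0.05373838] [ 0.8 77.7]
land outer corner F 0.19 [ 0.65362822 -0.01056098] [ 46.6 134.4]
N 0.19 [0.56202664 0.01306917] [-48.  133.9]
backstop F 0.212 [ 0.61045261 -0.15555548] [ 41.7 -16.8]
backstop N 0.212 [ 0.52704126 -0.13379237] [-44.5 -17. ]
edge F 0.176 [ 0.62101993 -0.11863215] [42.5 21.6]
edgeN 0.176 [ 0.54153117 -0.09885976] [-39.4  20.5]
```

Run:
```python
from h import *
f=np.load("fr.npz");O=f["O"];y=float(f["yaw"])
ex=np.array([np.cos(y),np.sin(y)]);ey=np.array([-np.sin(y),np.cos(y)])
for dy in(0,.004):
  P=lambda a,b,z:[*(O+ex*a/1000+ey*(b/1000+dy)),z/1000]
  for cam,(x0,y0,s),src in(("scene",(140,150,4.2),"s0c"),("top",(210,130,4.4),"t0c")):
    im=cv2.imread(f"pics/{src}.png")
    for p,c in(((-48,136,190),(0,0,255)),((48,136,190),(0,0,255)),((-44,17.5,176),(0,255,0)),((44,17.5,176),(0,255,0)),((-44,-17.5,212),(255,0,0)),((44,-17.5,212),(255,0,0)),((-105,62.8,149),(0,255,255)),((-105,75.3,91),(255,0,255)),((-105,-75.3,91),(255,255,0)),((-54,205,50),(0,128,255)),((54,205,50),(0,128,255)),((-54,-205,50),(0,128,255)),((54,-205,50),(0,128,255))):
        u,v=proj(cam,P(*p));cv2.drawMarker(im,(int((u-x0+.5)*s),int((v-y0+.5)*s)),c,0,14,2)
    cv2.imwrite(f"pics/{src}_o{int(dy*1000)}.png",im)
```

```text
(no output)
```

View pics/s0c_o4.png

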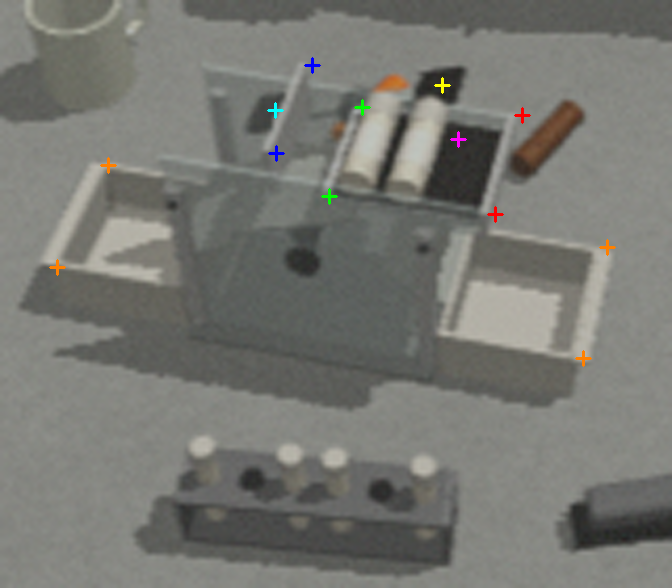

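View pics/t0c_o4.png

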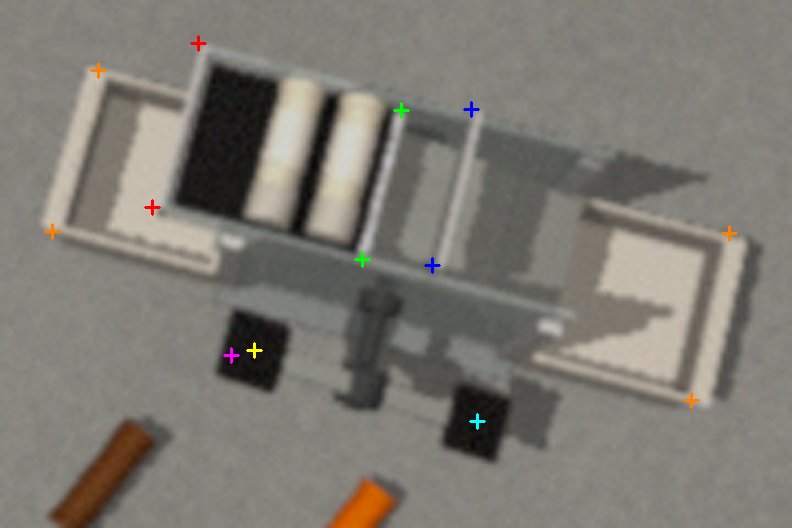

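Run:
```python
from h import *
f=np.load("fr.npz");O=f["O"];y=float(f["yaw"])
ex=np.array([np.cos(y),np.sin(y)]);ey=np.array([-np.sin(y),np.cos(y)])
O=O+ey*.002;np.savez("fr.npz",O=O,yaw=y)
s=arm.observe();T=R.from_rotvec(s["ee_rot"]).as_matrix();print(T.round(3));print("toolx deg",np.degrees(np.arctan2(T[1,0],T[0,0])),"sorter x deg",np.degrees(y))
for n,a,b,z in(("press",-108,66,.17),("behind b",0,112,.26)):
    P=np.array([*(O+ex*a/1000+ey*b/1000),z]);print(n,P,"delta world",P-s["position"],"in tool",T.T@(P-s["position"]))
for n,uv,z in(("bottle",(105,283),.17),("mug",(386,278),.09)):print(n,onz("top",*uv,z))
```

```text
[[-0.966  0.257 -0.   ]
 [ 0.257  0.966 -0.001]
 [-0.    -0.001 -1.   ]]
toolx deg 165.1088156386084 sorter x deg -14.727237638085732
press [ 0.4872695  -0.03544813  0.17      ] delta world [ 0.32676118 -0.63907943 -0.05613442] in tool [-0.48001356 -0.53357522  0.05684126]
behind b [ 0.60341539 -0.01841488  0.26      ] delta world [ 0.44290707 -0.62204619  0.03386558] in tool [-0.58789239 -0.48737581 -0.0332019 ]
bottle [0.31044261 0.34633703 0.17      ]
mug [ 0.32117592 -0.34176392  0.09      ]
```

Request:
apply_moves(
  targets=[1, 0, 0, -0.1, 0, 1, 0, 0, -0.1, 0, 1, -0.075, -0.083, 0, 0, 1, -0.075, -0.083, 0, 0, 1, -0.075, -0.083, 0, 0, 1, -0.075, -0.083, 0, 0, 1, -0.075, -0.083, 0, 0, 1, -0.075, -0.083, 0, 0, 1, -0.075, -0.083, 0, 0, 1, -0.075, -0.083, 0, 0, 1, -0.075, -0.083, 0, 0, 1, -0.075, -0.083, 0, 0, 1, -0.075, -0.083, 0, 0, 1, -0.075, -0.083, 0, 0, 1, -0.075, -0.083, 0, 0, 1, -0.075, -0.083, 0, 0, 1, -0.075, -0.083, 0, 0, 1, -0.075, -0.083, 0, 0],
  grip_force=10,
)

```text
clock: 2.4
position: [0.4883, -0.0339, 0.3067]
ee_rot: [0.406, 3.115, 0.0]
force: [0.6, 0.4, 0.3]
width: 0.008
```

```bash
cat >> h.py <<'E'
def where():
    f=np.load("fr.npz");O=f["O"];y=float(f["yaw"]);s=arm.observe();T=R.from_rotvec(s["ee_rot"]).as_matrix()
    ex=np.array([np.cos(y),np.sin(y)]);ey=np.array([-np.sin(y),np.cos(y)]);d=s["position"][:2]-O
    print("t",round(s["clock"],2),"local mm",(d@ex*1e3).round(1),(d@ey*1e3).round(1),"z",(s["position"][2]*1e3).round(1),"toolx rel sorter deg",round(np.degrees(np.arctan2(T[1,0],T[0,0])-y),1),"F",s["force"].round(1),"w",round(s["width"],2),"q",s["joints"].round(2))
def pic(n,f,box=None,k=1):
    a=eyes.get_image(n)[:,:,::-1]
    if box: a=a[box[1]:box[3],box[0]:box[2]]
    cv2.imwrite(f"pics/{f}.png",cv2.resize(a,None,fx=k,fy=k,interpolation=cv2.INTER_CUBIC))
E
python3 - <<'E'
from h import *
where();pic("wrist","w1");pic("top","t1",(200,110,400,260),4)
E
```

```text
t 2.4 local mm -107.4 67.7 z 306.7 toolx rel sorter deg 179.9 F [0.6 0.4 0.3] w 0.01 q [-0.55  0.15  0.6   1.8  -0.09  1.22  1.38]
```

View pics/w1.png

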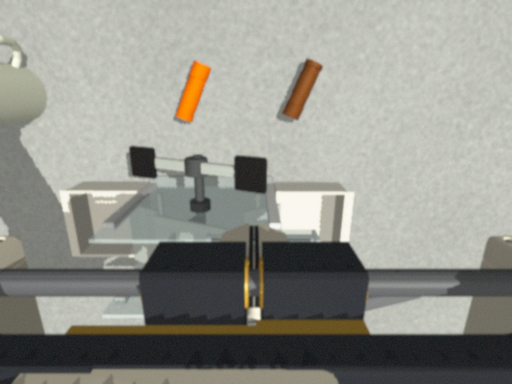

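View pics/t1.png

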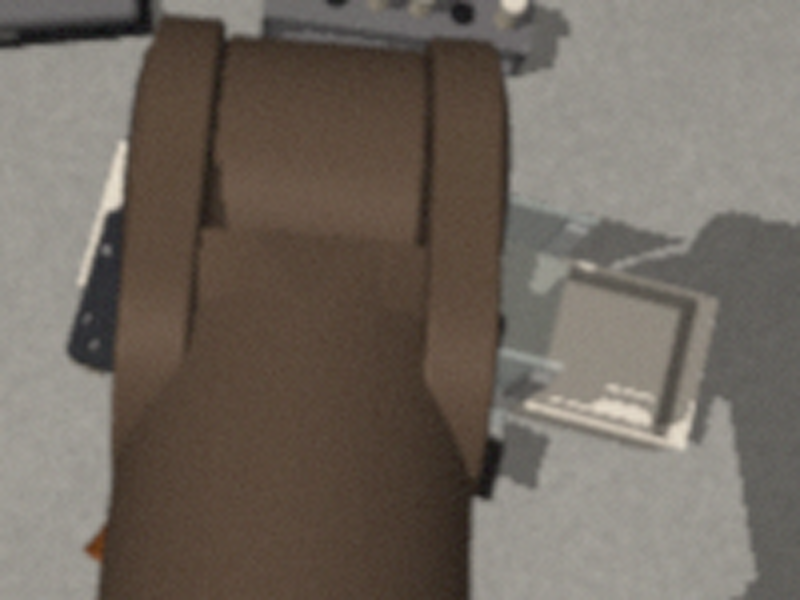

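```bash
cat >> h.py <<'E'
def wonz(u,v,z):
    s=arm.observe();T=np.eye(4);T[:3,:3]=R.from_rotvec(s["ee_rot"]).as_matrix();T[:3,3]=s["position"]
    p=eyes.camera_params("wrist");X=T@p["hand_eye"];d=X[:3,:3]@np.linalg.solve(p["camera_matrix"],[u,v,1]);c=X[:3,3];P=c+d*(z-c[2])/d[2]
    f=np.load("fr.npz");O=f["O"];y=float(f["yaw"]);q=P[:2]-O
    return P.round(4),(1e3*(q@[np.cos(y),np.sin(y)])).round(1),(1e3*(q@[-np.sin(y),np.cos(y)])).round(1)
E
python3 - <<'E'
from h import *
print(wonz(251,173,.149),wonz(143,161,.091))
E
```

```text
(array([ 0.4895, -0.0409,  0.149 ]), np.float64(-104.5), np.float64(61.3)) (array([ 0.4528, -0.1739,  0.091 ]), np.float64(-106.1), np.float64(-76.6))
```

Request:
apply_moves(
  targets=[1, 0, 0, 0.088, 0, 1, 0, 0, 0.088, 0, 1, 0, 0, 0.088, 0, 1, 0, 0, 0.088, 0, 1, 0, 0, 0.02, 0, 1, 0, 0, 0.02, 0, 1, 0, 0, 0.02, 0, 1, 0, 0, 0.02, 0, 1, 0, 0, 0.02, 0, 1, 0, 0, 0.02, 0, 1, 0, 0, 0.02, 0, 1, 0, 0, 0, 0],
)

```text
clock: 4.0
position: [0.4875, -0.0327, 0.1093]
ee_rot: [-0.407, -3.114, 0.001]
force: [0.3, 0.5, -0.7]
width: 0.005
```

Run:
```python
from h import *
where();pic("wrist","w2")
```

```text
t 4.0 local mm -108.5 68.7 z 109.3 toolx rel sorter deg 179.8 F [ 0.3  0.5 -0.7] w 0.0 q [-0.44  0.39  0.52  2.07 -0.28  0.75  1.56]
```

View pics/w2.png

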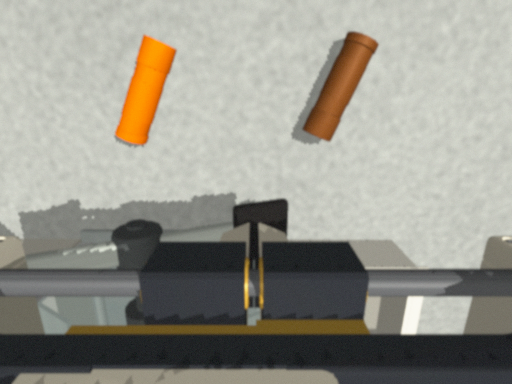

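Request:
apply_moves(
  targets=[1, 0, 0, -0.1, 0, 1, 0, 0, -0.125, 0, 1, 0, 0, -0.125, 0, 0.74, 0, 0, -0.125, 0, 0.74, 0, 0, 0, 0.111, 0.74, 0, 0, 0, 0.111, 0.74, 0, 0, 0, 0.111, 0.74, 0, 0, 0, 0.111, 0.74, 0, 0, 0, 0.111, 0.74, 0, 0, 0, 0.111, 0.74, 0, 0, 0, 0.111, 0.74, 0, 0, 0, 0.111, 0.74, 0, 0, 0, 0.111, 0.74, 0, 0, 0, 0],
)

```text
clock: 5.8
position: [0.4879, -0.0327, 0.3001]
ee_rot: [2.488, 1.918, 0.0]
force: [0.8, -0.4, 0.0]
width: 0.259
```

Run:
```python
from h import *
where();pic("wrist","w3");pic("scene","s3",(140,150,300,290),4.2)
```

```text
t 5.8 local mm -108.0 68.8 z 300.1 toolx rel sorter deg 90.0 F [ 0.8 -0.4  0. ] w 0.26 q [-0.75  0.17  0.84  1.83 -0.13  1.2  -0.12]
```

View pics/w3.png

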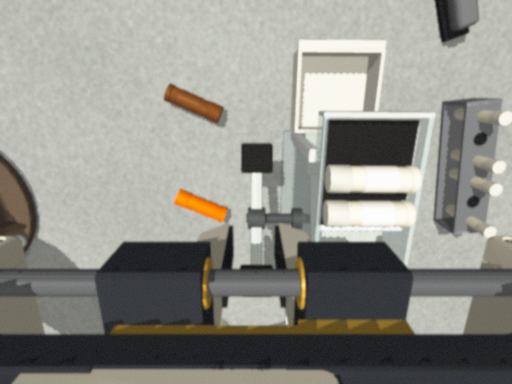

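View pics/s3.png

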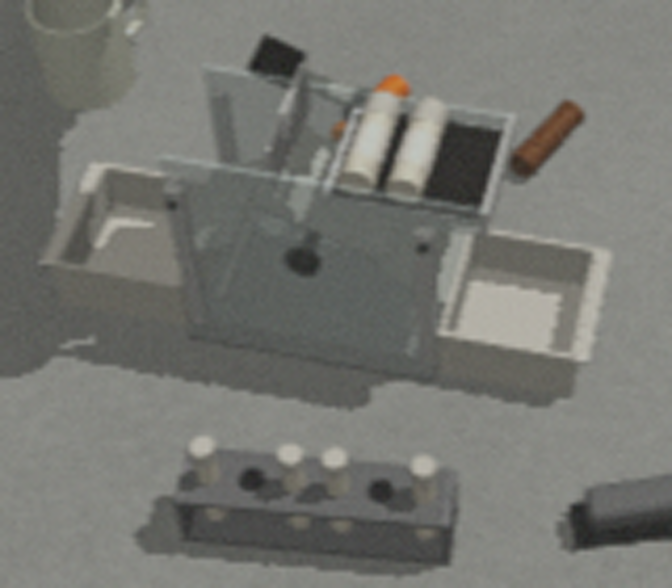

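Run:
```python
from h import *
for n,u,v,z in(("padL",257,157,.091),("b",373,179,.196),("a",369,213,.196),("wall outer N",301,114,.19),("wall outer F",433,115,.19),("mat top L",328,121,.176),("mat edge b",345,166,.19),("edge",360,228,.176)):print(n,wonz(u,v,z)[1:])
```

```text
padL (np.float64(-103.8), np.float64(74.7))
b (np.float64(0.4), np.float64(76.4))
a (np.float64(0.7), np.float64(43.1))
wall outer N (np.float64(-67.0), np.float64(133.2))
wall outer F (np.float64(48.0), np.float64(132.7))
mat top L (np.float64(-39.6), np.float64(126.1))
mat edge b (np.float64(-24.3), np.float64(87.0))
edge (np.float64(1.7), np.float64(18.3))
```

Request:
apply_moves(
  targets=[0.74, 0.034, 0.09, 0, 0, 0.74, 0.034, 0.09, 0, 0, 0.74, 0.033, 0.09, 0, 0, 0.74, 0, 0, 0.1, 0, 0.74, 0, 0, 0, 0],
)

```text
clock: 6.52
position: [0.6011, -0.0209, 0.2574]
ee_rot: [-2.484, -1.918, 0.007]
force: [0.7, 0.2, -0.3]
width: 0.26
```

Run:
```python
from h import *
where();pic("wrist","w4");pic("scene","s4",(140,120,300,260),4.2)
```

```text
t 6.53 local mm -1.6 109.0 z 257.4 toolx rel sorter deg 90.1 F [ 0.7  0.2 -0.3] w 0.26 q [-0.59  0.45  0.8   1.63 -0.34  1.21  0.02]
```

View pics/w4.png

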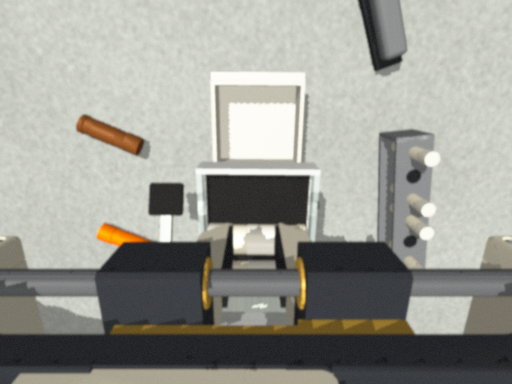

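View pics/s4.png

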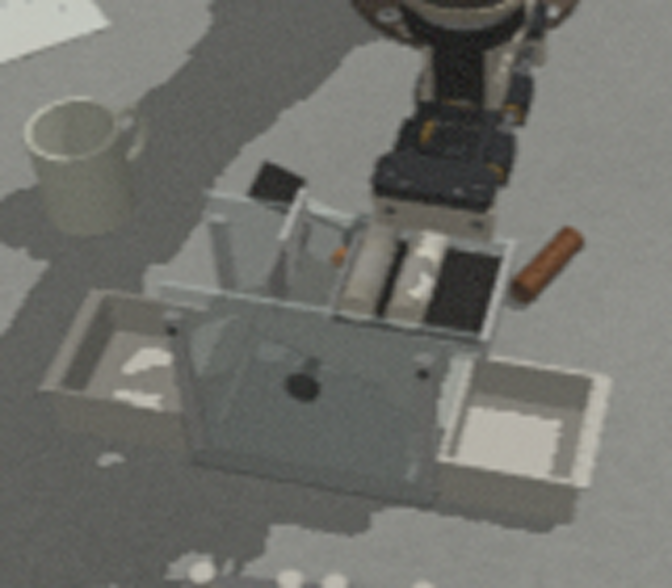

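Run:
```python
from h import *
s=arm.observe();T=R.from_rotvec(s["ee_rot"]).as_matrix();p=eyes.camera_params("wrist");X=np.linalg.inv(p["hand_eye"])
for z in(0,-.019,-.066,-.1):
    u=proj("scene",s["position"]+T@[0,0,z]);print("scene crop",((u-[140,120])*4.2).round(),end=" ")
    for y in(-.03,-.012,.012,.03):
      for x in (.0095,-.0095):
        q=p["camera_matrix"]@(X@[x,y,z,1])[:3];print((q[:2]/q[2]).round(),end=" ")
    print()
pic("scene","s4b",(190,120,290,200),7)
```

```text
scene crop [466. 209.] [202. 224.] [203. 254.] [233. 224.] [233. 254.] [274. 224.] [274. 254.] [306. 224.] [304. 254.] 
scene crop [466. 189.] [195. 240.] [197. 272.] [230. 240.] [231. 272.] [277. 240.] [276. 272.] [312. 240.] [310. 272.] 
scene crop [465. 136.] [172. 300.] [176. 341.] [221. 300.] [223. 341.] [286. 300.] [285. 341.] [336. 300.] [331. 341.] 
scene crop [465.  96.] [138. 386.] [146. 438.] [207. 386.] [211. 438.] [300. 386.] [297. 438.] [370. 386.] [362. 438.]
```

View pics/s4b.png

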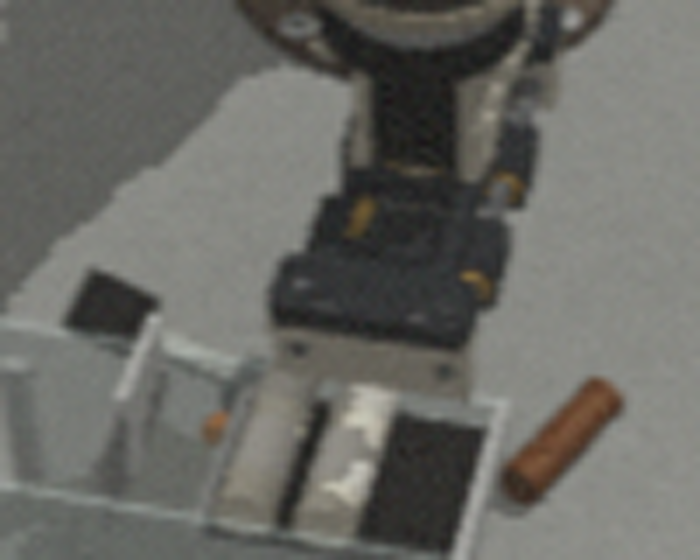

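Run:
```python
from h import *
s=arm.observe();T=R.from_rotvec(s["ee_rot"]).as_matrix()
for v in([.0375,.095,-.066],[-.0375,.095,-.066],[.0095,.031,0],[-.0095,.031,0]):
    print(v,((proj("scene",s["position"]+T@v)-[190,120])*7).round())
```

```text
[0.0375, 0.095, -0.066] [470. 417.]
[-0.0375, 0.095, -0.066] [267. 385.]
[0.0095, 0.031, 0] [433. 407.]
[-0.0095, 0.031, 0] [385. 399.]
```

Request:
apply_moves(
  targets=[0.74, 0, 0.005, 0.05, 0, 0.74, 0, 0, 0.05, 0, 0.74, 0, 0, 0.04, 0, 0.74, 0, 0, 0.03, 0, 0.74, 0, 0, 0.02, 0, 0.74, 0, 0, 0, 0],
)

```text
clock: 7.42
position: [0.6045, -0.0217, 0.1837]
ee_rot: [-2.489, -1.917, 0.001]
force: [-0.5, 0.4, 0.7]
width: 0.262
```

Run:
```python
from h import *
where();pic("wrist","w5");pic("scene","s5",(140,120,300,260),4.2)
```

```text
t 7.42 local mm 1.9 109.1 z 183.7 toolx rel sorter deg 89.9 F [-0.5  0.4  0.7] w 0.26 q [-0.56  0.52  0.75  1.72 -0.4   1.06  0.07]
```

View pics/w5.png

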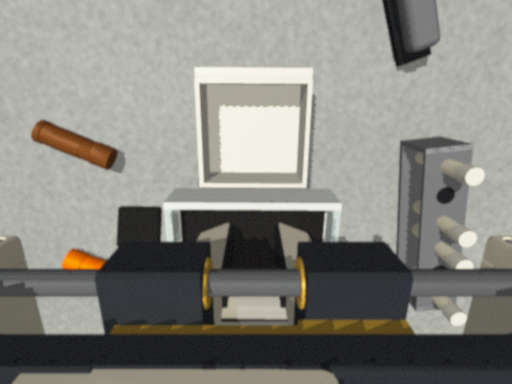

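View pics/s5.png

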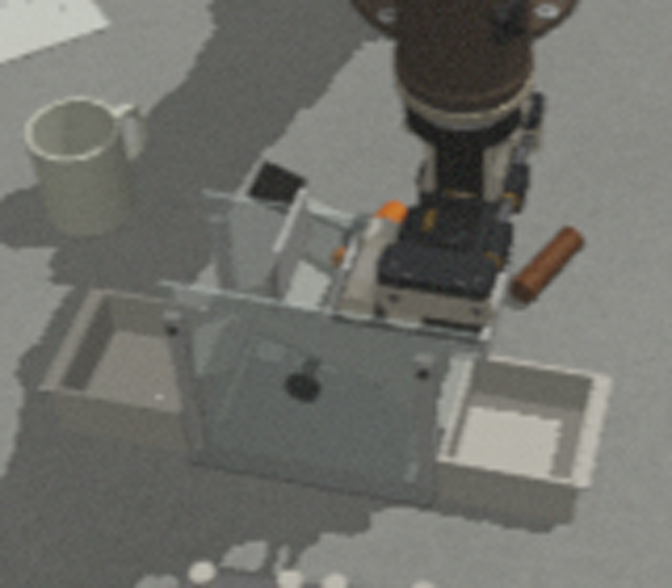

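Request:
apply_moves(
  targets=[0.74, -0.0125, 0, 0, 0, 0.74, -0.0125, 0, 0, 0, 0.74, -0.0125, 0, 0, 0, 0.74, -0.0125, 0, 0, 0, 0.74, -0.0125, 0, 0, 0, 0.74, -0.0125, 0, 0, 0, 0.74, -0.0125, 0, 0, 0, 0.74, -0.0125, 0, 0, 0, 0.74, -0.0125, 0, 0, 0, 0.74, 0, 0, 0, 0, 0.74, 0, 0, 0, 0],
)

```text
clock: 8.9
position: [0.5932, -0.065, 0.1839]
ee_rot: [-2.489, -1.917, -0.0]
force: [-1.3, 0.3, -0.0]
width: 0.259
```

Run:
```python
from h import *
where();pic("wrist","w6");pic("scene","s6",(140,120,300,260),4.2)
```

```text
t 8.9 local mm 2.0 64.3 z 183.9 toolx rel sorter deg 89.9 F [-1.3  0.3 -0. ] w 0.26 q [-0.49  0.5   0.76  1.74 -0.39  1.05  0.14]
```

View pics/w6.png

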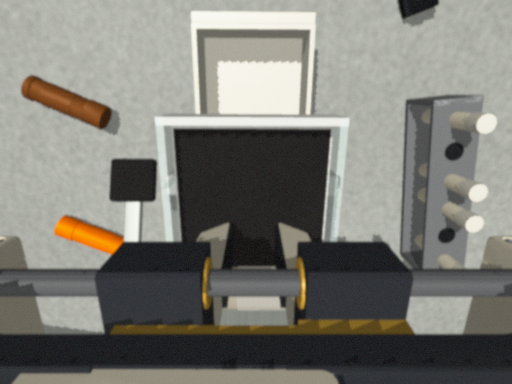

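View pics/s6.png

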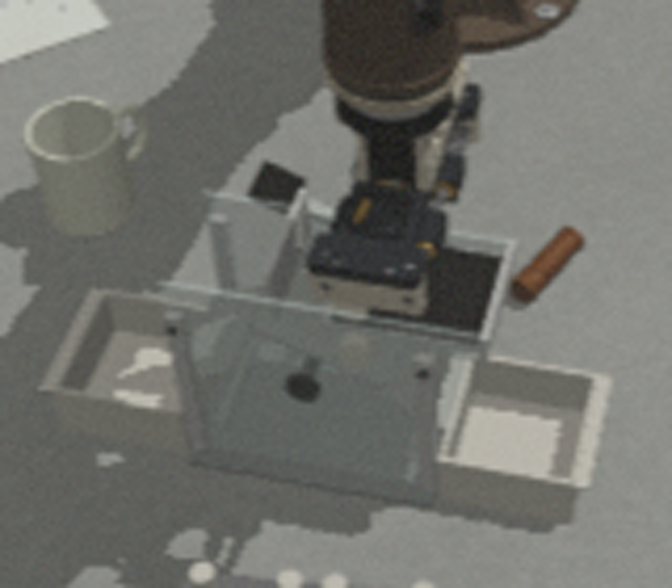

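Request:
apply_moves(
  targets=[0.74, 0, 0, 0, 0, 0.74, 0, 0, 0, 0, 0.74, 0, 0, 0, 0, 0.74, 0, 0, 0, 0, 0.74, 0, 0, 0, 0, 0.74, 0, 0, 0, 0],
)

```text
clock: 9.75
position: [0.5931, -0.0652, 0.1839]
ee_rot: [-2.489, -1.917, -0.0]
force: [0.2, -0.3, 0.1]
width: 0.262
```

Run:
```python
from h import *
where();pic("scene","s7",(140,120,300,260),4.2)
```

```text
t 9.75 local mm 1.9 64.1 z 183.9 toolx rel sorter deg 89.9 F [ 0.2 -0.3  0.1] w 0.26 q [-0.49  0.5   0.76  1.74 -0.39  1.05  0.14]
```

View pics/s7.png

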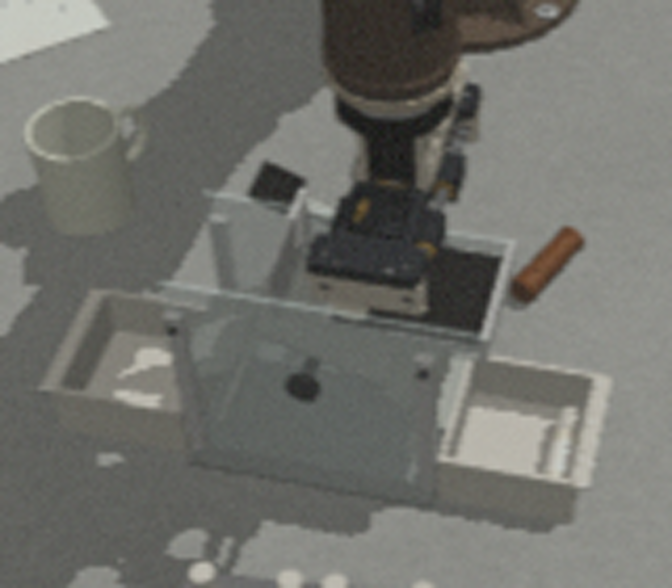

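Request:
apply_moves(
  targets=[0.74, -0.0125, 0, 0, 0, 0.74, -0.0125, 0, 0, 0, 0.74, -0.0125, 0, 0, 0, 0.74, -0.0125, 0, 0, 0, 0.74, -0.0125, 0, 0, 0, 0.74, -0.0125, 0, 0, 0, 0.74, 0, 0, 0, 0, 0.74, 0, 0, 0, 0, 0.74, 0, 0, 0, 0, 0.74, 0, 0, 0, 0, 0.74, 0, 0, 0, 0, 0.74, 0, 0, 0, 0, 0.74, 0, 0, 0, 0, 0.74, 0, 0, 0, 0],
)

```text
clock: 11.55
position: [0.5855, -0.0942, 0.184]
ee_rot: [-2.489, -1.917, -0.0]
force: [-0.4, 0.5, -0.2]
width: 0.262
```

Run:
```python
from h import *
where();pic("scene","s8",(140,120,300,260),4.2);pic("wrist","w8")
```

```text
t 11.55 local mm 1.9 34.1 z 184.0 toolx rel sorter deg 89.9 F [-0.4  0.5 -0.2] w 0.26 q [-0.45  0.5   0.76  1.75 -0.39  1.05  0.19]
```

View pics/s8.png

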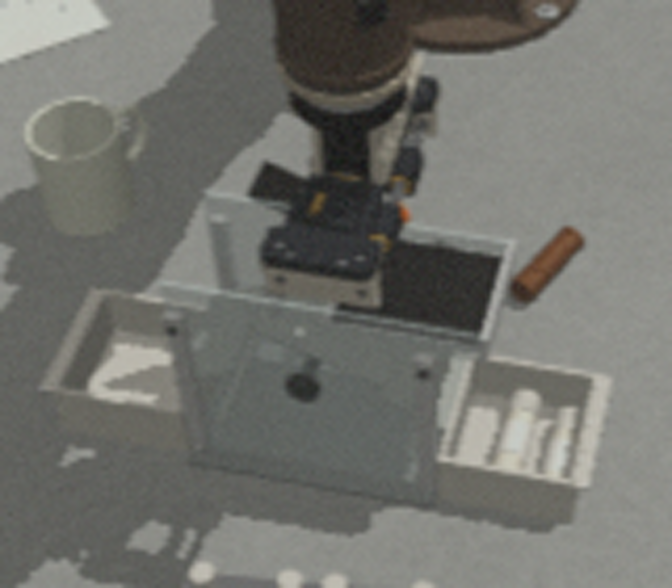

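View pics/w8.png

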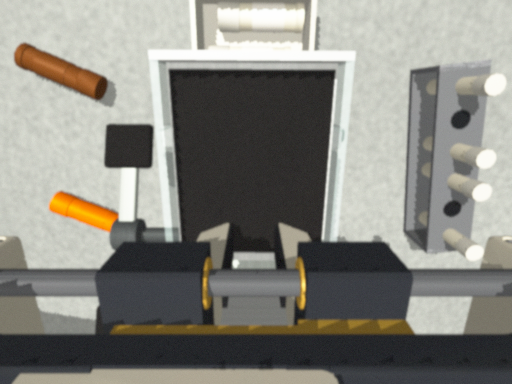

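Both tubes are in the left tray: they show in the scene view at (518,430) and (563,440). Next I raise the arm straight up and check again.

Request:
apply_moves(
  targets=[0.74, 0, 0, -0.05, 0, 0.74, 0, 0, -0.1, 0, 0.74, 0, 0, -0.12, 0, 0.74, 0, 0, -0.12, 0, 0.74, 0, 0, -0.05, 0, 0.74, 0, 0, 0, 0, 0.74, 0, 0, 0, 0, 0.74, 0, 0, 0, 0, 0.74, 0, 0, 0, 0, 0.74, 0, 0, 0, 0],
)

```text
clock: 12.9
position: [0.5854, -0.0942, 0.3596]
ee_rot: [-2.489, -1.917, 0.001]
force: [-0.2, 0.5, 0.2]
width: 0.259
```

Run:
```python
from h import *
where();pic("scene","s9",(140,120,330,290),3.5);pic("wrist","w9")
```

```text
t 12.9 local mm 1.8 34.1 z 359.6 toolx rel sorter deg 89.9 F [-0.2  0.5  0.2] w 0.26 q [-0.5   0.37  0.84  1.48 -0.27  1.41  0.09]
```

View pics/s9.png

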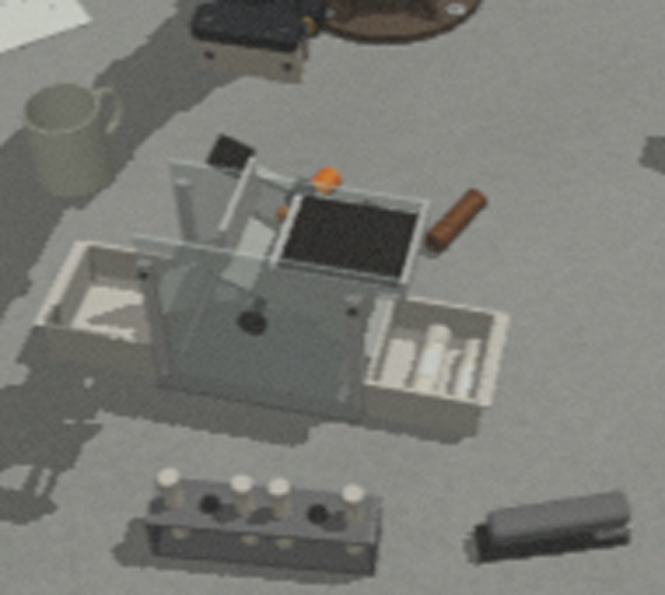

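View pics/w9.png

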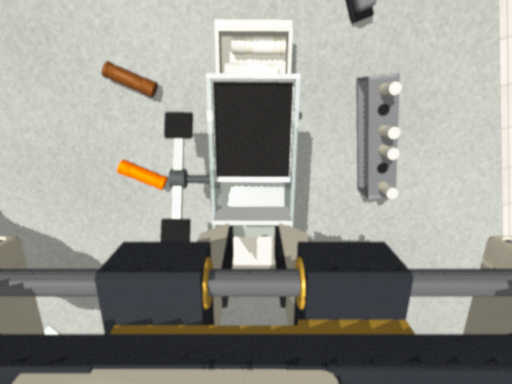

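Run:
```python
from h import *
f=np.load("fr.npz");O=f["O"];y=float(f["yaw"])
for u,v in((432,357),(467,367)):
    P=onz("scene",140+u/3.5,120+v/3.5,.025)[:2]-O;print((1e3*P@[np.cos(y),np.sin(y)]).round(),(1e3*P@[-np.sin(y),np.cos(y)]).round())
print(wonz(257,46,.03)[1:])
arm.sign_off()
```

```text
-4.0 148.0
0.0 182.0
(np.float64(7.1), np.float64(182.1))
the job is handed in; nothing more can be done
```

The gate is rocked over to its left stop and both tubes lie in the left tray. I handed the job in at about 13 s of the 42 s allowed; no verdict is given on sign-off.

- **Gate:** the left pad was the raised one at the start. I pressed it down with the shut fingers until the gate fell over. Afterwards the right pad showed raised, and the left pad measured at y 74.7 mm, against about 75 expected when down.
- **Tubes:** with the fingers lowered behind tube B, I pushed tube A into the slot, saw it reach the left tray, then pushed tube B in.
- **Last checks:**
  - The scene camera puts the two tubes at about y 148 and 182 mm, x −4 and 0 mm. Both are inside the left tray (centre y 153 mm), and they had not moved between the last two pictures.
  - The arm stands about 150 mm above the sorter and reads no contact force.
  - The mug, rack and stapler look untouched. The gel bottle was out of view in the last pictures; the arm passed well above it on the way in.
- **Disagreements:**
  - My tray-corner fit gave a sorter about 424 mm wide against the stated 410 mm, and its features differed along y by up to about 4 mm. I used a 2 mm compromise, which the wrist camera then confirmed to 1.5 mm at the pads.
  - A rough wrist-camera reading of one tube gave x 7 mm, against the −4 and 0 mm from the scene camera, still well inside the tray.

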